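Bring the ringed section under the needle and hold the magnifier over it in focus

ROBOT

A 6-joint arm with a two-finger parallel gripper is mounted at the origin on the work surface. World frame = base frame: x ahead of the robot, y to its left, z up, the work surface at z = 0. Lengths are in m, angles in degrees, forces in N, time in s.
With the tool pointing down it reaches from about 0.325 to 0.9 m from the base axis. Payload 3.5 kg.
Tool frame: the origin (TCP) lies midway between the tips of the shut fingers; the grasp point (between the pads) lies 19 mm behind it; z points along the fingers, y is the line along which they close (so a half turn about z gives the same grasp; the last joint's range is limited). The gripper opens to 85 mm and grips with 20 to 120 N. Pads are 22 mm wide; open, the fingers measure 114 mm over their backs; the gripper's body (76 mm by 85 mm) begins 54 mm behind the grasp point. The pads swing forward as they close: fully open they stand 13 mm farther back than shut.
Start: joints at [-73.247, 15.837, -1.513, 72.651, 0, 84.076], TCP at [0.241, -0.577, 0.207] pointing down, gripper open.
Joint ranges: [-178.77, 178.77], [-48.84, 107.48], [-61.69, 71.31], [-111.58, 123.2], [-90, 87.43], [-180, 180]. Speed limits (degrees/s): [147.25, 147.25, 180, 180, 180, 180].

INTERFACE

Orientations are given as a 3x3 rotation matrix whose columns are the frame's x, y, z axes.
In Python, from bench import telemetry, viewer, robot gives the robot as it stands. The module is installed in compiled form; this text tells all that it offers.
- The arm moves only by the shell command python3 -m creep 'ROWS' [FORCE]. ROWS is JSON, one flat list of numbers, 5 for each row, row after row: the finger opening in mm, from 0 to 85.4, then the shift along the tool's x, y, z in mm, then the turn about the tool's z in degrees. In form: [hand, x, y, z, twist, hand, x, y, z, twist, ...]. A call has 1 to 8 rows; each row is the pose to reach, as a shift and turn from the pose commanded when the call began, along the tool's axes at that moment; what a row does not reach only later rows make up. A row lasts 1/12 s, in which the tool goes at most 41.7 mm and 7.16 degrees, less where a joint would pass 70% of its speed; a pose out of reach is approached as far as the arm can. A call with a gripper value outside its range is refused whole. The fingers move at their own pace and stop on an object; FORCE is the grip in N (left out, the last holds). Time passes only in rows, so rows that repeat a pose let the fingers close. It gives the time, the measured TCP pose, the force, the opening and the grip force at its end, in the units of the state.
- telemetry.read_state(): the state, without advancing time (a new reading comes with each control period).
- viewer.grab_frame(name): name is "side" or "top" or "wrist"; returns a dict with "pixels" (420x560x3 uint8, red, green, blue), "fov_y" (degrees; the focal length in pixels is half the picture's height over the tangent of half this angle, whatever the lens; pixels are square), "cx", "cy" (the principal point, pixels), "k1" (the pictures are not rectified: a ray, as slopes to the right and down, at radius r is drawn at 1 + k1 r^2 times it, then the intrinsics apply), "origin" and "rotation" of the camera in the world; the wrist camera has in their place "T_tool_cam" (4x4, takes a point from camera to tool coordinates, whose origin is the TCP and whose axes are the flange's). Camera axes: x right, y down, z forward; pixel columns grow to the right and rows downward; lengths in m; the calibration is good to about 2 mm. A picture is of the moment at which its call begins: read the wrist's pose just before it. There is no depth.
- robot.finish_job(): hands the job in; it is judged then, once.
The state is a dict: "time_s": time; "joints": joint angles; "qd": joint speeds; "tau": joint torques, N m; "tcp_pos": TCP position; "ee_rot": TCP orientation; "wrist_force": force on the tool from outside, world axes, zero at the start; "ft_torque": the same for the moment, N m; "width": finger opening in m; "grasp_force": force on a finger pad.
Only numpy, scipy, OpenCV 4.12 (cv2) and the standard library are available. Lean on these libraries where they do the work, as an engineer would, in place of code of your own. Each camera call takes 0.05 s, during which the arm holds its last target. There are 200 camera calls.

TASK

Slide the specimen carrier across the lit base, keeping it down on the base, until the red ring inked on the section is centred right under the needle tip, and let go of it. Then pick up the hand magnifier and hold it level, its lens centred over the ring and at the focal height marked by the white line round the orange collar on the pole; finish while still holding it there in the air. Keep clear of the needle, do not shift the collar, and leave the jar, the bottle and the slide box where they are.

Things in the scene. Friction and masses are not known exactly. Their poses are not given: they have to be found in the camera images.
- stand: Ivory light base, 280 mm (x) by 240 mm (y) by 28 mm high, fixed to the bench, with a dark level top, a round bright window and, on its far side, a steel pole 16 mm thick that tops out 232 mm above the bench. Origin: centre of the underside, on the bench; x points from the robot's side to the pole, which stands at x = +120 mm, y = 0; z up.
- needle: Fixed fragile dissecting needle (2.4 mm thick) in its black holder, clamped to the pole. It slopes down from the pole towards the robot's side at 26 degrees, in the stand's x-z plane. Origin: the needle's point. Axes as the stand's: x towards the pole (100 mm away), z up. The clamp tops out 59 mm above the point and is 30 mm wide; a knob sticks out to 29 mm on its -y side.
- needle_tip (a point): The needle's point: 42 mm above the bench, 14 mm above the base's top, 8 mm above the slide's face. Same axes as the stand.
- focus_line (a point): Centre of the white line round the middle of the orange collar (32 mm across, 14 mm high) on the pole's axis. Its height is the focal height at which the lens is to be held (85 to 120 mm above the slide's face). The collar is clamped to the pole by friction and stays put unless pushed hard. z up.
- carrier: Specimen carrier: a grey metal plate, 110 mm (x) by 60 mm (y) by 6 mm, about 0.22 kg, lying loose on the base's top, with a glass slide set in its top face and a black finger grip at the robot's end. It slides with ordinary friction. Origin: centre of the plate's underside, 41 mm ahead of the grip; x from the grip towards the section, z up.
- carrier_grip (a point): Centre of the carrier's black finger grip, an upright block 24 mm long (x), 14 mm wide (y) and 24 mm high on the carrier's plate; its top is 58 mm above the bench, this point 46 mm. Axes are the carrier's: x along the plate from the grip towards the section, z up. The plate reaches from 14 mm behind this point to 96 mm ahead of it.
- ring (a point): Centre of the red ink ring (18 mm across) drawn on the purple stained section on the slide, flush with the carrier's face, 34.6 mm above the bench. It lies on the carrier's centre line, 49 to 73 mm ahead (+x) of the carrier's grip, differently each time, and does not move on the carrier. Axes as the carrier's.
- loupe: Battery hand magnifier, about 0.14 kg, lying flat on the bench: black handle and round lens. Origin: on its underside, 11 mm below the grip point; x from the handle to the lens, z up.
- loupe_grip (a point): Grip point of the hand magnifier, at mid height and mid width of its handle, close to the centre of mass; 11 mm above the bench at the start. The black handle is a straight flat-sided bar, 110 mm long (x), 24 mm wide (y), 22 mm high, reaching from 70 mm behind this point to 40 mm ahead. x points from the handle to the lens; z up, square to the lens.
- lens (a point): Centre of the magnifier's round lens, 90 mm ahead (+x) of the grip point and at the same height as it in the magnifier. Dark rim 72 mm across, 12 mm thick (its underside 6 mm below this point). z is the lens's axis, up.
- specimen_jar: White specimen jar with a red cap, 60 mm across, 75 mm high, loose. Origin: centre of its underside. To be left alone.
- ink_bottle: Amber ink bottle with a black cap, 40 mm across, 85 mm high, loose. Origin: centre of its underside. To be left alone.
- slide_box: Closed blue slide box, 98 by 83 by 30 mm, loose. Origin: centre of its underside. To be left alone.

How it is judged:
By the outcome, as a careful person would: the job done as asked, in the order asked, and still so for the second after the job is handed in, while the arm keeps its last pose, push and grip.
It also fails if it takes over 64 s, if anything falls off the work surface, if the arm or the gripper's body presses on something with over 40 N, if the wrist force passes 120 N, or if a joint passes its speed limit or range.

## Working session

There is one attempt and no reset: what is moved stays moved. The work goes in short steps, Python scripts to look and compute and a shell command to move; the robot and the scene stay as the last step left them, time stands still between calls to the robot, and variables do not carry over. Pictures are saved under pics/ and viewed, at most 10 in all, crops included, and the job is handed in when it is done.

```bash
mkdir -p pics; cat > h.py <<'E'
import numpy as np, cv2
from bench import telemetry, viewer, robot
def grab(n):
    s=telemetry.read_state(); f=viewer.grab_frame(n)
    if n=="wrist":
        T=np.array(f["T_tool_cam"]); R=np.array(s["ee_rot"]); f["origin"]=R@T[:3,3]+np.array(s["tcp_pos"]); f["rotation"]=R@T[:3,:3]
    f["origin"]=np.array(f["origin"]); f["rotation"]=np.array(f["rotation"])
    p=f["pixels"]; h,w=p.shape[:2]; fl=h/2/np.tan(np.radians(f["fov_y"])/2)
    f["K"]=np.array([[fl,0,f["cx"]],[0,fl,f["cy"]],[0,0,1]]); f["D"]=np.array([f["k1"],0,0,0.])
    return f
def ray(f,uv):
    q=cv2.undistortPoints(np.array([[uv]],float),f["K"],f["D"])[0,0]
    d=f["rotation"]@np.array([q[0],q[1],1]); return f["origin"],d/np.linalg.norm(d)
def onz(f,uv,z):
    o,d=ray(f,uv); return o+d*(z-o[2])/d[2]
def tri(obs):
    A=np.zeros((3,3));b=np.zeros(3)
    for f,uv in obs:
        o,d=ray(f,uv);P=np.eye(3)-np.outer(d,d);A+=P;b+=P@o
    x=np.linalg.solve(A,b); return x,[np.linalg.norm((np.eye(3)-np.outer(d,d))@(x-o)) for o,d in (ray(f,u) for f,u in obs)]
def proj(f,X):
    r,_=cv2.Rodrigues(f["rotation"].T); p,_=cv2.projectPoints(np.array([X],float),r,-f["rotation"].T@f["origin"],f["K"],f["D"]); return p[0,0]
def save(f,n,crop=None,s=1):
    p=f["pixels"][:,:,::-1]
    if crop: u0,v0,u1,v1=crop; p=p[v0:v1,u0:u1]
    cv2.imwrite("pics/"+n,cv2.resize(p,None,fx=s,fy=s,interpolation=cv2.INTER_CUBIC))
E
python3 - <<'E'
from h import *
for n in("top","side"):
    f=grab(n); save(f,n+"0.png",s=1.4); print(n,f["origin"],f["rotation"].round(3).tolist(),f["fov_y"],f["k1"])
E
```

```text
top [0.52433208 0.03113899 1.45418271] [[-0.007, -0.999, 0.047], [-1.0, 0.007, 0.012], [-0.013, -0.047, -0.999]] 42.12675812012099 -0.2059885271247366
side [0.10626108 0.87039699 0.80365999] [[-0.843, -0.333, 0.422], [-0.537, 0.49, -0.686], [0.022, -0.806, -0.592]] 44.81226750879355 -0.0736325952012219
```

View pics/top0.png

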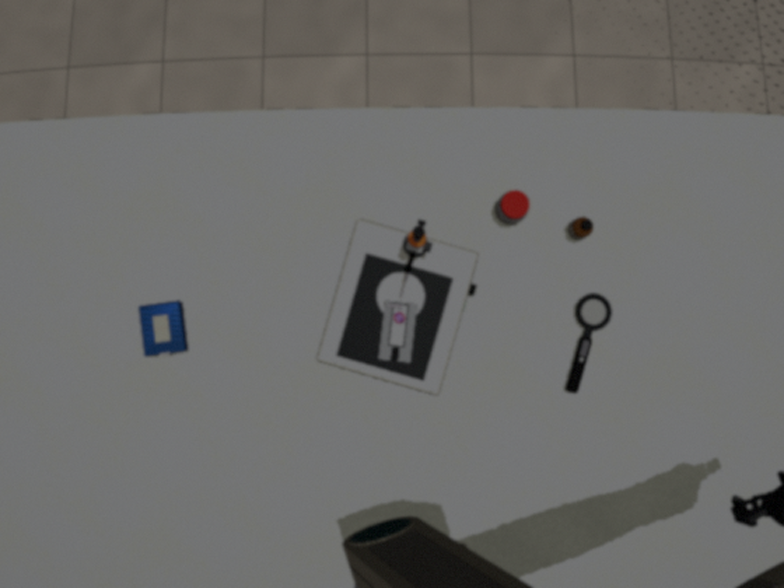

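View pics/side0.png

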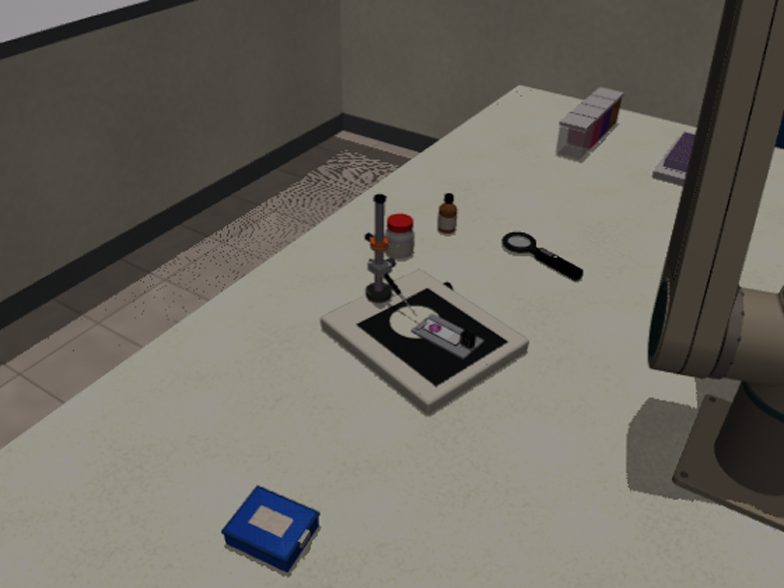

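The top view (at 1.4x) shows the carrier grip near (395,354), the ring at (399,317), the pole at (420,232), the lens at (593,312) and the handle from (572,391) to (587,338). The side view shows the orange collar at (379,243), the ring at (435,328) and the grip at (467,340).

```bash
python3 - <<'E'
from h import *
t=grab("top");s=grab("side")
def P(n,uv,z): print(n,(onz(t,np.array(uv)/1.4,z)*1000).round(0))
for n,uv,z in [("c1",(359,219),.028),("c2",(478,254),.028),("c3",(438,394),.028),("c4",(318,359),.028),("griptop",(395,353),.058),("ring",(398.5,317),.0346),("poletop",(421,224),.232),("lens",(593,312),.011),("h0",(572,391),.022),("h1",(587,338),.022),("jar",(514,206),.075),("bottle",(584,227),.085)]: P(n,uv,z)
for n,a,b in [("ring",(398.5,317),(435,328)),("grip",(395,353),(467,337)),("lens",(593,312),(519,243)),("collar",(417,239),(379,243))]:
    x,e=tri([(t,np.array(a)/1.4),(s,np.array(b)/1.4)]);print(n,(x*1000).round(0),np.round(e,4))
st=telemetry.read_state(); print(np.round(st["ee_rot"],3).tolist(),st["tcp_pos"],st["time_s"]); w=grab("wrist"); print(w["fov_y"],np.array(w["T_tool_cam"]).round(3).tolist())
E
```

```text
c1 [722.  99.  28.]
c2 [ 654. -124.   28.]
c3 [393. -46.  28.]
c4 [460. 178.  28.]
griptop [471.  33.  58.]
ring [537.  27.  35.]
poletop [685. -10. 232.]
lens [ 544. -346.   11.]
h0 [ 394. -301.   22.]
h1 [ 494. -331.   22.]
jar [ 738. -186.   75.]
bottle [ 698. -313.   85.]
ring [537.  26.  35.] [0.0002 0.0002]
grip [472.  34.  51.] [0.0008 0.0008]
lens [ 544. -346.    9.] [0.0006 0.0006]
collar [672.  -6. 141.] [0.0013 0.0013]
[[0.923, 0.386, -0.0], [0.386, -0.923, 0.001], [0.0, -0.001, -1.0]] [ 0.24080327 -0.57619228  0.20587183] 0.2
62.604286049882354 [[0.001, -0.945, -0.328, 0.084], [1.0, 0.001, 0.0, 0.0], [0.0, -0.328, 0.945, -0.169], [0.0, 0.0, 0.0, 1.0]]
```

```bash
cat > d.py <<'E'
import sys,numpy as np
from bench import telemetry
s=telemetry.read_state();x,y,z,yaw=map(float,sys.argv[1:5]);R=np.array(s["ee_rot"]);p=np.array(s["tcp_pos"])*1000
c=np.degrees(np.arctan2(R[1,0],R[0,0]))
print("t",s["time_s"],"tcp",p.round(1),"yaw",c.round(2),"F",np.round(s["wrist_force"],1),"w",s["width"],"go",(R.T@(np.array([x,y,z])-p)).round(1),"twist",(c-yaw).round(1))
E
python3 -m creep '[85,447,-473,0,28,85,447,-473,0,28,85,447,-473,0,28,85,447,-473,0,28,85,447,-473,0,28,85,447,-473,0,28,85,447,-473,0,28,85,447,-473,0,28]'
python3 d.py 471 33 206 -5
```

```text
time_s: 0.92
tcp_pos: [0.359, -0.263, 0.2067]
ee_rot: [[0.996, -0.093, 0.0], [-0.093, -0.996, -0.0], [0.0, 0.0, -1.0]]
wrist_force: [0.1, -0.2, -0.3]
width: 0.0846
grasp_force: 0.0
t 0.9167 tcp [ 359.  -263.   206.7] yaw -5.36 F [ 0.1 -0.2 -0.3] w 0.08462625663297965 go [  83.9 -305.1    0.7] twist -0.4
```

```bash
python3 -m creep '[85,84,-304,0,0,85,84,-304,0,0,85,84,-304,0,0,85,84,-304,0,0,85,84,-304,0,0,85,84,-304,0,0,85,84,-304,0,0,85,84,-304,0,0]'
python3 - <<'E'
from h import *
w=grab("wrist");save(w,"w1.png",s=1.4)
E
```

```text
time_s: 1.58
tcp_pos: [0.471, 0.0291, 0.2068]
ee_rot: [[0.997, -0.079, 0.001], [-0.079, -0.997, 0.006], [0.001, -0.006, -1.0]]
wrist_force: [0.3, -0.6, -0.3]
width: 0.0851
grasp_force: 0.0
```

View pics/w1.png

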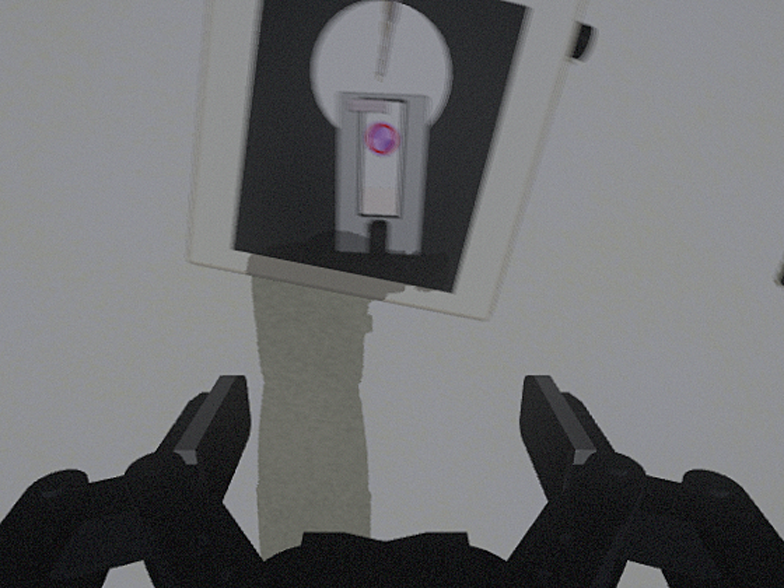

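The wrist view shows the ring at (381,138), the needle tip at about (380,77), the carrier plate corners at (336,93), (430,95), (335,252) and (421,254), and the grip at x≈378, all in 1.4x pixels.

```bash
cat >> h.py <<'E'
def ring(f):
    p=f["pixels"].astype(int); m=((p[:,:,0]-p[:,:,1])>35)&(p[:,:,2]>p[:,:,1]-5)
    n,l,st,c=cv2.connectedComponentsWithStats(m.astype(np.uint8)); i=1+np.argmax(st[1:,4])
    pts=np.argwhere(l==i)[:,::-1].astype(np.float32); (u,v),r=cv2.minEnclosingCircle(pts); b=st[i]
    return np.array([b[0]+(b[2]-1)/2,b[1]+(b[3]-1)/2]),b
E
python3 - <<'E'
from h import *
w=grab("wrist");save(w,"w2.png",(200,20,340,200),4); u,b=ring(w); print(u,b,onz(w,u,.0346)*1e3)
for f in("top","side"): g=grab(f); uu,b=ring(g); print(f,uu,b,onz(g,uu,.0346)*1e3)
for uv in[(336,93),(430,95),(335,252),(421,254)]: print(onz(w,np.array(uv)/1.4,.034)*1e3)
E
cp h.py h_.py
```

```text
[277.5 100.5] [267  90  22  22 160] [537.50101253  22.98789275  34.6       ]
top [367.5 145.5] [358 136  20  20 294] [ 748.510265   -193.75415732   34.6       ]
side [285.5 159.5] [277 153  18  14 204] [ 770.61686861 -234.31987749   34.6       ]
[570.6378225  55.4489799  34.       ]
[564.66136565  -6.58040998  34.        ]
[461.83031267  67.89365228  34.        ]
[455.6670494    5.06930033  34.        ]
```

View pics/w2.png

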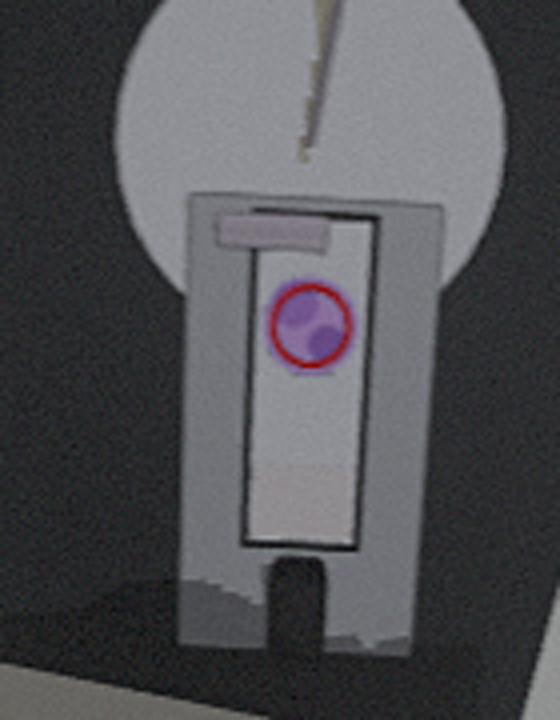

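The crop gives (in full-frame pixels) plate corners (247.5,68.3), (310.8,71.8), (244.5,180.8), (303,184), the ring at (277.8,101.3) and the needle tip at (275.8,59.5).

```bash
python3 - <<'E'
from h import *
w=grab("wrist")
C=[onz(w,u,.034)[:2]*1e3 for u in[(247.5,68.3),(310.8,71.8),(244.5,180.8),(303,184)]]
print(np.round(C,1)); u,b=ring(w); r=onz(w,(277.7,101.1),.0346)[:2]*1e3
d=(C[0]+C[1]-C[2]-C[3])/2; L=np.linalg.norm(d); e=d/L; rear=(C[2]+C[3])/2
print("L",L,"yaw",np.degrees(np.arctan2(d[1],d[0])),"width",np.linalg.norm(C[0]-C[1]),"grip",rear+14*e,"ring",r,"along",(r-rear)@e-14,"off",np.cross(e,r-rear))
print("tip@42",onz(w,(275.8,59.5),.042)*1e3)
for uv in [(270,640),(324,640),(271,575),(325,575)]: print(onz(w,(200+uv[0]/4,20+uv[1]/4),.058)*1e3)
E
python3 d.py 471 33 206 -5
```

```text
[[565.8  42.3]
 [557.8 -16. ]
 [458.2  57.2]
 [449.8  -2.4]]
L 108.75202321068146 yaw -7.548560137189819 width 58.857657211002554 grip [467.86945805  25.59177312] ring [534.10529349  16.81355092] along 66.81499143839196 off -0.0009839148455625946
tip@42 [570.75807392  15.54553828  42.        ]
[463.8580053   32.45342626  58.        ]
[462.78121011  19.63085466  58.        ]
[479.60897438  30.77207683  58.        ]
[478.54675373  18.14966619  58.        ]
t 1.8333 tcp [469.7  24.4 206.5] yaw -4.98 F [ 0.5 -0.5  0.5] w 0.08464068734290135 go [ 0.5 -8.6  0.5] twist 0.0<stdin>:6: DeprecationWarning: Arrays of 2-dimensional vectors are deprecated. Use arrays of 3-dimensional vectors instead. (deprecated in NumPy 2.0)
```

```bash
python3 -m creep '[85,0,0,0,0,85,0,0,0,0,85,0,0,0,0]'; python3 - <<'E'
from h import *
for i in range(3):
    s=telemetry.read_state();w=grab("wrist");u,b=ring(w);print(s["time_s"],np.round(s["tcp_pos"]*1000 if 0 else np.array(s["tcp_pos"])*1e3,1),np.round(s["qd"],2),u,onz(w,u,.0346)*1e3)
for n in("top","side"):
    g=grab(n);uv=proj(g,[.537,.025,.0346]);x,y=uv.astype(int);p=g["pixels"].astype(int)[y-25:y+25,x-25:x+25]
    m=((p[:,:,0]-p[:,:,1])>18)&(p[:,:,2]>p[:,:,1]); q=np.argwhere(m); print(n,len(q),q.mean(0),onz(g,q.mean(0)[::-1]+[x-25,y-25],.0346)*1e3)
E
```

```text
time_s: 2.08
tcp_pos: [0.4699, 0.0239, 0.2066]
ee_rot: [[0.996, -0.088, 0.0], [-0.088, -0.996, 0.004], [-0.0, -0.004, -1.0]]
wrist_force: [-0.0, -0.2, -0.7]
width: 0.0848
grasp_force: 0.0
2.0833 [469.9  23.9 206.6] [ 0.3   0.08  0.06 -0.05  0.17  0.06] [268.5  98.5] [537.34277572  24.08538996  34.6       ]
2.1333 [470.   24.1 206.7] [ 0.37 -0.02  0.15  0.12 -0.04 -0.03] [268.5  98.5] [537.45029619  24.22807918  34.6       ]
2.1833 [470.   24.2 206.6] [ 0.35  0.11  0.2  -0.03  0.08 -0.08] [269.   98.5] [537.4310863   23.91604893  34.6       ]
top 56 [25.39285714 24.76785714] [537.31584892  26.18426406  34.6       ]
side 46 [24.56521739 25.45652174] [538.85312925  23.8881729   34.6       ]
```

```bash
python3 d.py 471 33 75 -7.5; python3 -m creep '[50,0,-9,60,2.5,50,0.5,-9,131,2.5,50,0.5,-9,131,2.5,50,0.5,-9,131,2.5,50,0.5,-9,131,2.5,50,0.5,-9,131,2.5,50,0.5,-9,131,2.5,50,0.5,-9,131,2.5]'
python3 -m creep '[50,0,0,0,0,50,0,0,0,0,50,0,0,0,0]' >/dev/null; python3 d.py 471 33 38 -7.5
python3 - <<'E'
from h import *
w=grab("wrist");u,b=ring(w);print(u,onz(w,u,.0346)*1e3);save(w,"w3.png",s=1.4)
E
```

```text
t 2.3333 tcp [470.2  24.6 206.7] yaw -4.98 F [-0.1 -0.3  0.3] w 0.08532595891345339 go [ 1.000e-01 -7.900e+00  1.317e+02] twist 2.5
time_s: 3.0
tcp_pos: [0.4725, 0.0183, 0.0783]
ee_rot: [[0.994, -0.108, 0.007], [-0.108, -0.994, 0.016], [0.005, -0.016, -1.0]]
wrist_force: [0.4, 1.4, 0.3]
width: 0.0501
grasp_force: 0.0
t 3.25 tcp [470.6  18.5  76.7] yaw -6.21 F [-0.1 -0.1  0.7] w 0.05011014176575171 go [ -1.2 -13.8  38.9] twist 1.3
[254. 112.] [537.38614076  23.81680433  34.6       ]
```

View pics/w3.png

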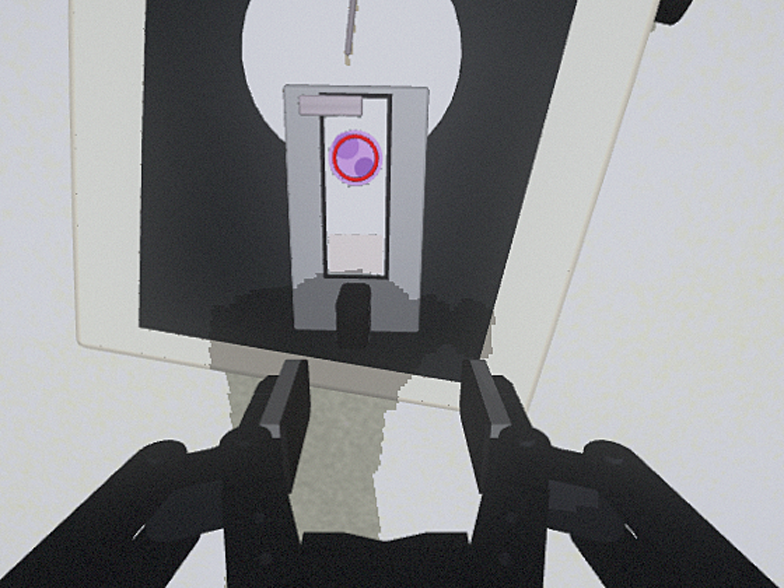

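The view shows the grip at (353,315), with the finger midpoint at u≈386 to its right, so the tool stands about 14 mm too far to -y. The ring is at (355,158) and the needle tip at (347,62).

```bash
python3 -m creep '[50,0,0,0,0,50,0,0,0,0,50,0,0,0,0,50,0,0,0,0,50,0,0,0,0,50,0,0,0,0]' >/dev/null; python3 d.py 471 33 38 -7.5; python3 -c "
from bench import telemetry as t;import numpy as np
s=t.read_state();print(np.round(s['joints'],2),np.round(s['qd'],2),np.round(s['tau'],1))"
python3 -m creep '[50,0,-14,0,1.3,50,0,-14,0,1.3,50,0,-14,0,1.3,50,0,-14,0,1.3,50,0,-14,0,1.3]' >/dev/null; python3 d.py 471 33 38 -7.5;python3 -m creep '[50,0,0,0,0,50,0,0,0,0,50,0,0,0,0]'>/dev/null ;python3 d.py 471 33 38 -7.5; python3 -c "
from bench import telemetry as t;import numpy as np
s=t.read_state();print(np.round(s['joints'],2),np.round(s['qd'],2),np.round(s['tau'],1))"
```

```text
t 3.8 tcp [469.7  18.5  75.6] yaw -6.21 F [ 0.3 -0.2 -0.3] w 0.05018793395953941 go [ -0.2 -13.9  37.8] twist 1.3
[ -6.27   6.6  -30.    53.43   0.94 179.94] [-0.03  0.03 -0.01  0.03 -0.01  0.09] [  0.  -31.5  25.2   0.    0.    0. ]
t 4.2167 tcp [469.8  19.4  75.9] yaw -6.51 F [-0.2 -0.5 -0.1] w 0.049830260583287087 go [ -0.3 -12.7  38.3] twist 1.0
t 4.4667 tcp [469.8  19.4  75.9] yaw -6.5 F [ 0.1  0.3 -0.1] w 0.050122051636695295 go [ -0.3 -12.6  38.2] twist 1.0
[ -6.56   6.56 -30.02  53.47   1.53 179.94] [-0.01 -0.01  0.11 -0.01 -0.04  0.05] [ -0.  -31.4  25.2   0.    0.1   0. ]
```

Joint 6 is at its 180° limit, so I'll use the equivalent half-turn grasp.

```bash
python3 -m creep '[50,0,0,-10,-7,50,0,0,-20,-14,50,0,0,-20,-21,50,0,0,-20,-28,50,0,0,-20,-35,50,0,0,-20,-42,50,0,0,-20,-49,50,0,0,-20,-56]'>/dev/null; python3 d.py 471 33 96 172.5
python3 -m creep '[50,0,0,0,-7,50,0,0,0,-14,50,0,0,0,-21,50,0,0,0,-28,50,0,0,0,-35,50,0,0,0,-42,50,0,0,0,-49,50,0,0,0,-56]'>/dev/null; python3 d.py 471 33 96 172.5
python3 -m creep '[50,0,0,0,-7,50,0,0,0,-14,50,0,0,0,-21,50,0,0,0,-28,50,0,0,0,-35,50,0,0,0,-42,50,0,0,0,-49,50,0,0,0,-56]'; python3 d.py 471 33 96 172.5
```

```text
t 5.1333 tcp [469.7  18.9  95.9] yaw 49.83 F [-0.8 -0.1  0.1] w 0.050071360886115565 go [11.6 -8.1  0.3] twist -122.7
t 5.8 tcp [469.7  18.9  95.9] yaw 105.85 F [-0.3  0.9  0.1] w 0.05074384075614669 go [13.3  5.1  0.3] twist -66.7
time_s: 6.47
tcp_pos: [0.4697, 0.0189, 0.0959]
ee_rot: [[-0.95, 0.312, 0.002], [0.312, 0.95, 0.027], [0.006, 0.026, -1.0]]
wrist_force: [0.6, 0.1, 0.3]
width: 0.0494
grasp_force: 0.0
t 6.4667 tcp [469.7  18.9  95.9] yaw 161.85 F [0.6 0.1 0.3] w 0.0493537639147406 go [ 3.1 13.8  0.2] twist -10.7
```

The tool tilted 1.5° about world x at the limit. I'll grip the block fore and aft (pads normal to x) so the tilt cannot roll the carrier; that means yaw 82.5°.

```bash
python3 -m creep '[50,0,0,0,7,50,0,0,0,14,50,0,0,0,21,50,0,0,0,28,50,0,0,0,35,50,0,0,0,42,50,0,0,0,49,50,0,0,0,56]'>/dev/null; python3 -m creep '[50,0,0,0,7,50,0,0,0,14,50,0,0,0,21,50,0,0,0,23.3]'>/dev/null; python3 d.py 471 33 90 82.5
```

```text
t 7.4667 tcp [469.7  18.9  95.9] yaw 81.92 F [-0.8 -0.8 -0.6] w 0.04961475723798442 go [14.  -0.7  6.2] twist -0.6
```

```bash
python3 -m creep '[50,7,0,3,-0.6,50,14,-0.7,6,-0.6,50,14,-0.7,6,-0.6,50,14,-0.7,6,-0.6,50,14,-0.7,6,-0.6]'>/dev/null; python3 d.py 471 33 38 82.5
python3 - <<'E'
from h import *
w=grab("wrist");u,b=ring(w);print(u,onz(w,u,.0346)*1e3);save(w,"w4.png",s=1.4)
E
```

```text
t 7.8833 tcp [470.8  33.2  90.1] yaw 82.85 F [0.3 0.5 0.2] w 0.04993348530437112 go [-1.6  0.3 52.1] twist 0.4
[373.  212.5] [537.68905057  23.32063841  34.6       ]
```

View pics/w4.png

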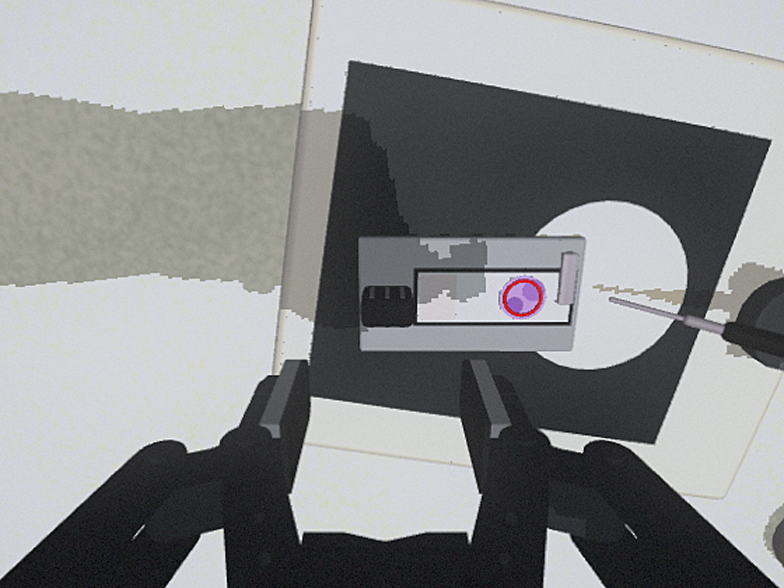

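The view shows the grip's top face centred at (387,313), the ring at (522,297) and the needle tip at (611,298), with its shadow tip at (597,288).

```bash
python3 - <<'E'
from h import *
w=grab("wrist");u,b=ring(w);r=onz(w,u,.0346)*1e3
g=onz(w,np.array((387,313.5))/1.4,.058)*1e3; t=onz(w,np.array((611,298))/1.4,.042)*1e3
print("grip",g,"ring",r,"tip",t,"yaw",np.degrees(np.arctan2(*(r-g)[1::-1])),np.hypot(*(r-g)[:2]))
for uv in[(359,238),(585,237),(360,350),(572,351)]: print(onz(w,np.array(uv)/1.4,.034)*1e3)
import pickle;pickle.dump({k:w[k] for k in("origin","rotation","K","D")},open("v1.pkl","wb"))
E
python3 d.py 471 33 38 82.5
```

```text
grip [470.9923439   32.21765422  58.        ] ring [537.49482706  23.53869387  34.6       ] tip [578.85044901  20.39499184  42.        ] yaw -7.435409350946271 67.06641946438124
[461.34333367  62.98887828  34.        ]
[569.35764703  50.12309908  34.        ]
[453.58160004   4.37784227  34.        ]
[562.70205099  -9.95036508  34.        ]
t 7.9833 tcp [471.   33.   90.3] yaw 82.82 F [-0.3  0.6  0.8] w 0.04979500455040763 go [-1.4  0.1 52.3] twist 0.3
```

```bash
python3 -m creep '[50,-1.5,0,20,0.3,50,-1.5,0,40,0.3,50,-1.5,0,51,0.3,50,-1.5,0,51,0.3,50,-1.5,0,51,0.3]' 20; python3 -m creep '[10,0,0,0,0,10,0,0,0,0,10,0,0,0,0,10,0,0,0,0,10,0,0,0,0,10,0,0,0,0,10,0,0,0,0,10,0,0,0,0]' 30
python3 d.py 471 33 39 82.5
python3 - <<'E'
from h import *
import pickle
w=grab("wrist");u,b=ring(w);r=onz(w,u,.0346)*1e3;print(u,b,r);save(w,"w5.png",s=1.4)
pickle.dump({k:w[k] for k in("origin","rotation","K","D")},open("v2.pkl","wb"))
E
```

```text
time_s: 8.4
tcp_pos: [0.4702, 0.0328, 0.0389]
ee_rot: [[0.131, 0.991, 0.001], [0.991, -0.131, 0.027], [0.027, -0.003, -1.0]]
wrist_force: [0.9, -0.3, 0.2]
width: 0.05
grasp_force: 0.0
time_s: 9.07
tcp_pos: [0.4708, 0.0329, 0.0393]
ee_rot: [[0.131, 0.991, 0.002], [0.991, -0.131, 0.027], [0.027, -0.001, -1.0]]
wrist_force: [-0.9, -0.2, 0.6]
width: 0.0104
grasp_force: 0.0
t 9.0667 tcp [470.8  32.9  39.3] yaw 82.5 F [-0.9 -0.2  0.6] w 0.010357840667968587 go [0.1 0.1 0.3] twist -0.0
[397.5 241.5] [ 378  223   40   38 1053] [537.72435143  23.61608175  34.6       ]
```

View pics/w5.png

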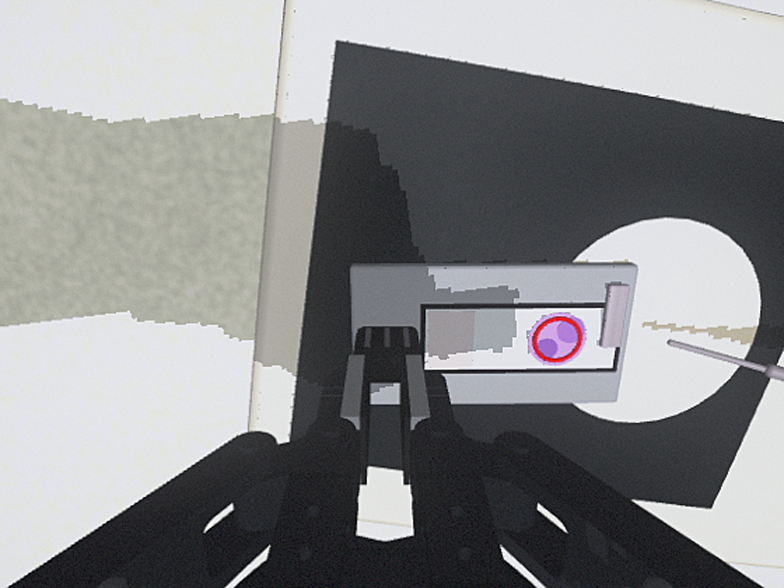

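The fingers closed to 10 mm without touching the block. The finger tips at v≥355 lie just on the -y side of the block, which is at (386,340). I'll check where the TCP projects.

```bash
python3 - <<'E'
from h import *
w=grab("wrist");s=telemetry.read_state();R=np.array(s["ee_rot"]);p=np.array(s["tcp_pos"])
for d in (0,-.01,-.019,-.04):
  print(d,[(proj(w,p+R@np.array([x,0,d]))*1.4).round(0).tolist() for x in(-.011,0,.011)])
print("block top corners",[(proj(w,np.array([.471,.0325,.058])+1e-3*np.array([a*.991+b*.131,-a*.131+b*.991,0]))*1.4).round(0).tolist() for a in(-12,12) for b in(-7,7)])
print("block bot corners",[(proj(w,np.array([.471,.0325,.034])+1e-3*np.array([a*.991+b*.131,-a*.131+b*.991,0]))*1.4).round(0).tolist() for a in(-12,12) for b in(-7,7)])
for n in("top","side"):
  f=grab(n); print(n,[(proj(f,q)*1.4).round(0).tolist() for q in (p,[.471,.0325,.058])]); x,y=proj(f,p).astype(int); save(f,n+"5.png",(x-35,y-30,x+35,y+30),8)
E
```

```text
0 [[387.0, 367.0], [387.0, 342.0], [387.0, 316.0]]
-0.01 [[387.0, 381.0], [387.0, 354.0], [387.0, 327.0]]
-0.019 [[387.0, 394.0], [387.0, 367.0], [387.0, 338.0]]
-0.04 [[387.0, 430.0], [387.0, 400.0], [387.0, 369.0]]
block top corners [[354.0, 383.0], [353.0, 348.0], [421.0, 384.0], [422.0, 348.0]]
block bot corners [[357.0, 353.0], [357.0, 321.0], [417.0, 353.0], [418.0, 321.0]]
top [[395.0, 353.0], [396.0, 353.0]]
side [[468.0, 342.0], [469.0, 333.0]]
```

View pics/side5.png

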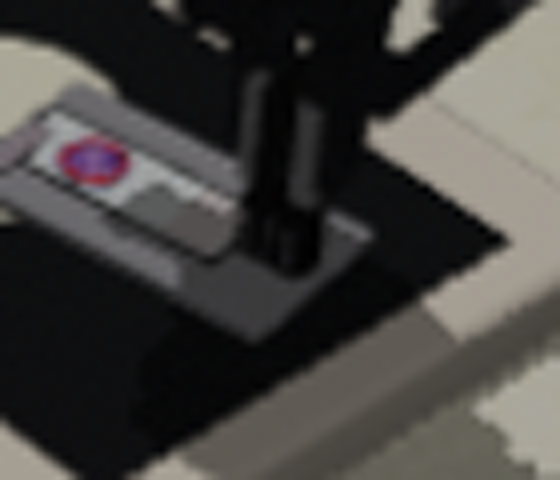

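The side crop shows the light finger strips ending near (250,200) and (307,200), just at the top of the block at (283,205). I'll triangulate the strip ends.

```bash
python3 - <<'E'
from h import *
w=grab("wrist");f=grab("side")
for a,b in[((418,355),(250,200)),((352,355),(307,205))]:
  print(tri([(w,np.array(a)/1.4),(f,(299+b[0]/8,214+b[1]/8))]))
# block +y face top edge (wrist v~348-355?) bottom edge v=328
for a,b in[((386,328),(283,275))]:
  print(tri([(w,np.array(a)/1.4),(f,(299+b[0]/8,214+b[1]/8))]))
p=f["pixels"][214:274,299:369,:].mean(2); print(p[18:40:1,18:46:2].astype(int))
E
python3 d.py 471 33 39 82.5
```

```text
(array([0.48237243, 0.03102169, 0.04899847]), [np.float64(0.00034515381223880644), np.float64(0.0003451538122387658)])
(array([0.46024416, 0.04147669, 0.06455818]), [np.float64(4.633067686992836e-05), np.float64(4.633067686993867e-05)])
(array([0.46990137, 0.03291351, 0.02715919]), [np.float64(0.0009814946001665901), np.float64(0.0009814946001664542)])
[[ 93 103 106 111  57  18  43  13   6  20  49  14   7   7]
 [105  92 103 106 110  59  46  10   4  23  48  12   8   6]
 [158 104  86 103 106 114  54   9   7  30  48  11   8   7]
 [158 158  82  87 106 105  58   9   7  32  48   9   9  11]
 [151 147 158  89  97 105  67   6   6  41  47   7   7  13]
 [116  90 154 157  84  96  67   4   5  41  43  10  10  14]
 [ 90  91 127 142 144  84  36   4   5  38  47  15  13  14]
 [ 91  91  90  82 131 138  22   4   5  21  41  17  16  13]
 [ 90  90  86  81  81 102  39   4   7   4  16  24  45  16]
 [ 83  89  82  80  80  80  37   6   9   5   4  36  91  45]
 [ 49  78  81  81  80  80  21   6  12   8   3  35  85  89]
 [ 51  49  75  81  81  75  20   7  10  15   4  32  59  86]
 [ 71  44  47  75  82  53  17   6   7  14   3  35  59  59]
 [106  72  45  47  73  35  27  11   4  14   3  46  59  44]
 [106 105  64  45  22  51  52  24   6  15   3  48  57  22]
 [100 106  79  58  46  59  59  52  19  11   8  51  45   6]
 [ 74 102  80  59  59  59  59  59  45  21  33  49  18   7]
 [ 36  79  76  59  59  59  58  59  59  52  57  29   7   8]
 [ 15  37  60  60  59  59  59  58  59  60  47  11   7   8]
 [ 15  20  41  58  59  59  59  59  59  59  27   8   8   8]
 [ 15  15  14  41  59  60  59  59  59  43  11   9   8   7]
 [ 15  15   8  15  44  58  59  59  58  22   8   7   8   8]]
t 9.3667 tcp [470.8  32.9  39.2] yaw 82.49 F [ 0.6  0.2 -1.1] w 0.010481614394173897 go [0.1 0.2 0.2] twist -0.0
```

The strip ends come out near z≈57–60, so the tips are higher than expected. I'll reopen, go down in small steps watching the force, and try the grip again.

```bash
python3 -m creep '[50,0,0,0,0,50,0,0,0,0,50,0,0,0,0,50,0,0,0,0,50,0,0,4,0,50,0,0,8,0,50,0,0,8,0,50,0,0,8,0]' |grep -E "force|tcp_pos|width"; python3 -m creep '[14,0,0,0,0,14,0,0,0,0,14,0,0,0,0,14,0,0,0,0,14,0,0,0,0,14,0,0,0,0]' 30|grep -E "force|tcp_pos|width"
```

```text
tcp_pos: [0.4702, 0.0331, 0.0307]
wrist_force: [0.1, 0.1, -0.2]
width: 0.0501
grasp_force: 0.0
tcp_pos: [0.4712, 0.0331, 0.0315]
wrist_force: [-0.1, -1.2, 1.2]
width: 0.0217
grasp_force: 29.4
```

```bash
python3 -m creep '[50,0,0,0,0,50,0,0,0,0,50,0,0,0,0,50,0,0,3,0,50,0,0,6,0,50,0,0,6,0,50,0,0,6,0]' |grep -E "force|tcp_pos|width"; python3 -m creep '[14,0,0,0,0,14,0,0,0,0,14,0,0,0,0,14,0,0,0,0,14,0,0,0,0,14,0,0,0,0]' 30|grep -E "force|tcp_pos|width"
python3 - <<'E'
from h import *
w=grab("wrist");u,b=ring(w);r=onz(w,u,.0346)*1e3;print(u,b,r);save(w,"w6.png",s=1.4)
E
```

```text
tcp_pos: [0.4704, 0.0333, 0.0248]
wrist_force: [0.5, -0.6, 0.6]
width: 0.0496
grasp_force: 0.0
tcp_pos: [0.4713, 0.0332, 0.0255]
wrist_force: [-0.4, -0.5, 0.5]
width: 0.0227
grasp_force: 30.1
[405.  253.5] [ 384  234   43   40 1250] [537.45033959  23.51776862  34.6       ]
```

View pics/w6.png

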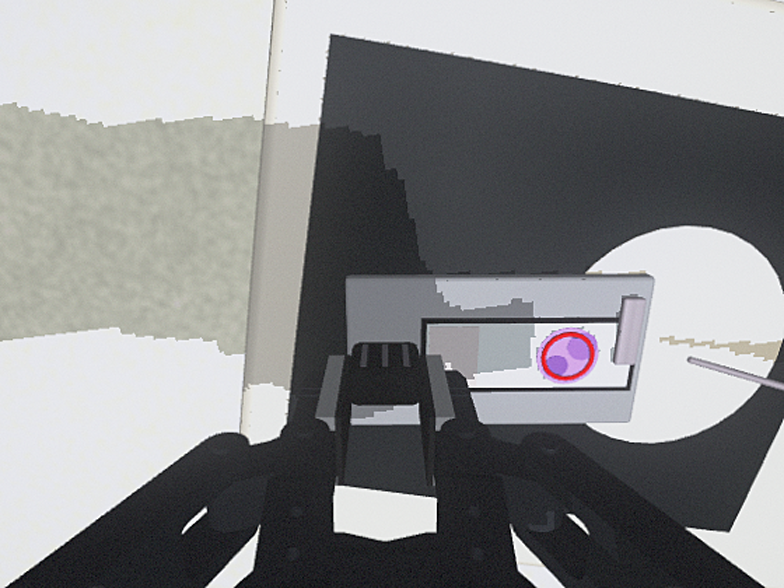

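The block is now between the pads; the ring is at (568,355) and the needle tip at (689,359). I'll triangulate the tip from three wrist heights.

```bash
python3 - <<'E'
from h import *
import pickle
w=grab("wrist");v1=pickle.load(open("v1.pkl","rb"));v2=pickle.load(open("v2.pkl","rb"))
o=[(v1,np.array((610,298))/1.4),(v2,np.array((667,342.5))/1.4),(w,np.array((688,358.5))/1.4)]
x,e=tri(o);print(x*1e3,np.array(e)*1e3);
for f,u in o: print(onz(f,u,.042)*1e3)
u,b=ring(w);r=onz(w,u,.0346);print(r*1e3)
t=onz(w,o[2][1],.042);print("tip",t*1e3)
R=np.array(telemetry.read_state()["ee_rot"]);print("R",R.round(3).tolist(),"go",R.T@(t-r)*1e3)
d=t-r;d[2]=0;print("go level",R.T@d*1e3)
E
```

```text
[577.92151692  20.35940395  42.40561279] [0.37274849 0.49404447 0.12265276]
[578.36389835  20.45614698  42.        ]
[577.82995013  19.76596975  42.        ]
[578.24220951  20.2230099   42.        ]
[537.42792152  23.5088736   34.6       ]
tip [578.24220951  20.2230099   42.        ]
R [[0.131, 0.991, 0.003], [0.991, -0.131, 0.027], [0.027, -0.0, -1.0]] go [ 2.27250327 40.8906512  -7.35889786]
go level [2.07409001e+00 4.08937609e+01 3.84410244e-02]
```

```bash
python3 -m creep '[14,0.3,5,0,0,14,0.6,11,0,0,14,0.9,18,0,0,14,1.3,25,0,0,14,1.7,32,0,0,14,2,38,0,0,14,2,41,0,0,14,2,41,0,0]' |grep -E "force|tcp_pos|width"; python3 -m creep '[14,0,0,0,0,14,0,0,0,0,14,0,0,0,0]'|grep -E "force|tcp_pos|width"
cat > nt.py <<'E'
from h import *
# ring vs tip: needle tip = leftmost needle pixels near predicted place
w=grab("wrist");u,b=ring(w);r=onz(w,u,.0346)*1e3;print("ring",u,b,r,"tip at (578.1,20.2) -> err",(r-[578.1,20.2,0])[:2]); print("proj tip",proj(w,[.5781,.0202,.0422]))
np.save("last.npy",w["pixels"])
for n in("top","side"):
    g=grab(n);x,y=proj(g,[.578,.020,.0346]).astype(int);p=g["pixels"].astype(int)[y-25:y+25,x-25:x+25]
    m=((p[:,:,0]-p[:,:,1])>18)&(p[:,:,2]>p[:,:,1]); q=np.argwhere(m); print(n,len(q),onz(g,q.mean(0)[::-1]+[x-25,y-25],.0346)*1e3)
E
python3 nt.py
```

```text
tcp_pos: [0.5064, 0.0307, 0.025]
wrist_force: [-9.9, 2.2, 13.1]
width: 0.0229
grasp_force: 32.1
tcp_pos: [0.5064, 0.0307, 0.025]
wrist_force: [-9.0, 0.4, 11.9]
width: 0.0231
grasp_force: 32.0Traceback (most recent call last):
  File "nt.py", line 1, in <module>
    from h import *
  File "h.py", line 2, in <module>
    from bench import telemetry, viewer, robot
  File "<controller>", line 1, in <module>
  File "<controller>", line 16, in <module>
    from ._kdtree import *
    from ._ckdtree import cKDTree, cKDTreeNode  # type: ignore[import-not-found]
    ^^^^^^^^^^^^^^^^^^^^^^^^^^^^^^^^^^^^^^^^^^
  File "scipy/spatial/_ckdtree.pyx", line 11, in init scipy.spatial._ckdtree
    from ._base import *
    from ._sputils import (asmatrix, check_reshape_kwargs, check_shape,
                           get_sum_dtype, isdense, isscalarlike, _todata,
                           matrix, validateaxis, getdtype, is_pydata_spmatrix)
    from scipy._lib._util import np_long, np_ulong
    from scipy._lib._array_api import (Array, array_namespace, is_lazy_array,
                                      
[... 452 characters left out ...]
sting as testing
    from ._private import extbuild
    import pathlib
    from ._local import *
    import ntpath
  File "<frozen importlib._bootstrap>", line 1360, in _find_and_load
  File "<frozen importlib._bootstrap>", line 1331, in _find_and_load_unlocked
  File "<frozen importlib._bootstrap>", line 935, in _load_unlocked
  File "<frozen importlib._bootstrap>", line 1176, in exec_module
  File "<frozen ntpath>", line 172, in <module>
  File "nt.py", line 3, in <module>
    w=grab("wrist");u,b=ring(w);r=onz(w,u,.0346)*1e3;print("ring",u,b,r,"tip at (578.1,20.2) -> err",(r-[578.1,20.2,0])[:2]); print("proj tip",proj(w,[.5781,.0202,.0422]))
      ^^^^
NameError: name 'grab' is not defined
```

```bash
mv nt.py chk.py; python3 chk.py; python3 d.py 512 26 25 82.5
```

```text
ring [406.5 255.5] [ 385  236   44   40 1210] [572.94295125  20.46723396  34.6       ] tip at (578.1,20.2) -> err [-5.15704875  0.26723396]
proj tip [422.28357345 261.75649022]
top 8 [578.6810932  22.665508   34.6      ]
side 42 [573.78454838  21.3603513   34.6       ]
t 12.7833 tcp [506.4  30.7  25. ] yaw 82.49 F [-8.9  0.7 12.5] w 0.022836410995083444 go [-3.9  6.2 -0.2] twist -0.0
```

```bash
python3 -m creep '[14,0,2,0,0,14,0,4,0,0,14,0,5.2,0,0,14,0,5.2,0,0,14,0,5.2,0,0]'|grep -E "force|tcp_pos|width"; python3 chk.py
```

```text
tcp_pos: [0.5063, 0.0307, 0.0249]
wrist_force: [-20.4, 2.0, 24.6]
width: 0.0231
grasp_force: 33.1
ring [407. 256.] [ 385  237   45   39 1222] [572.9365043   20.56465835  34.6       ] tip at (578.1,20.2) -> err [-5.1634957   0.36465835]
proj tip [422.77429009 262.53017973]
top 9 [578.82592292  22.66439829  34.6       ]
side 43 [574.12993694  21.16453711  34.6       ]
```

Something stops the carrier 5 mm short. I'll relieve the push, then compose one picture from all three cameras.

```bash
python3 -m creep '[14,0,-5,0,0,14,0,-10,0,0,14,0,-13,0,0,14,0,-13,0,0,14,0,-13,0,0]'|grep -E "force|tcp_pos|width"; python3 - <<'E'
from h import *
s=telemetry.read_state();print(np.round(s["joints"],2),np.round(s["tau"],1),np.round(s["ft_torque"],2))
old=np.load("last.npy")
w=grab("wrist");si=grab("side");t=grab("top")
M=np.zeros((600,800,3),np.uint8)
M[:300,:400]=cv2.resize(old[90:390,160:560],(400,300))
def crop(f,X,r,sz):
    x,y=proj(f,X).astype(int);a=int(r);b=int(r*sz[1]/sz[0]);return cv2.resize(f["pixels"][y-b:y+b,x-a:x+a],sz,interpolation=cv2.INTER_CUBIC)
M[:300,400:]=crop(si,[.57,.02,.06],50,(400,300))
M[300:,:400]=crop(t,[.57,.02,.06],50,(400,300))
M[300:,400:]=cv2.resize(w["pixels"][120:420,160:560],(400,300))
cv2.imwrite("pics/m1.png",M[:,:,::-1])
E
```

```text
tcp_pos: [0.5039, 0.0309, 0.0253]
wrist_force: [-0.4, 0.1, 2.9]
width: 0.023
grasp_force: 31.0
[ -4.8   13.48 -28.87  47.68   1.54  92.71] [ -0.1 -35.2  22.9  -0.5  -0.   -0. ] [0.08 0.31 0.02]
```

View pics/m1.png

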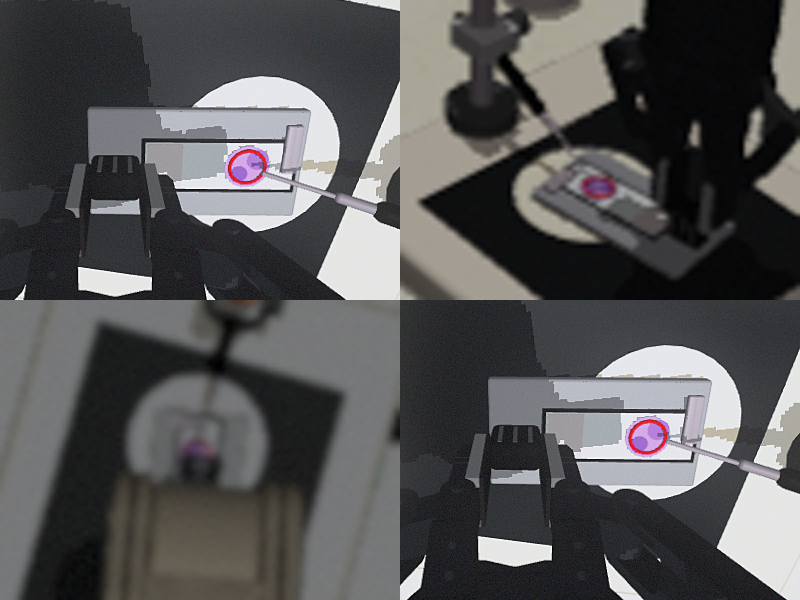

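Montage: in the top-left panel (blocked pose) the needle tip is at (262,168) inside the ring at (247,167), beside a raised bar at (293,148). The gripper overlaps neither the needle nor the pole in the side panel. I'll push again gently and read the moment, to find where the contact is.

```bash
cat > ft.py <<'E'
from bench import telemetry as t
import numpy as np
s=t.read_state();print(s["time_s"],np.round(np.array(s["tcp_pos"])*1e3,2),"F",np.round(s["wrist_force"],1),"M",np.round(s["ft_torque"],2),"tau",np.round(s["tau"],1),s["width"])
E
python3 ft.py; python3 -m creep '[14,0,1,0,0,14,0,2,0,0,14,0,2,0,0]'>/dev/null; python3 ft.py; python3 -m creep '[14,0,2,0,0,14,0,4,0,0,14,0,4,0,0]'>/dev/null; python3 ft.py;python3 -m creep '[14,0,0,-1,0,14,0,0,-2,0,14,0,0,-2,0]'>/dev/null; python3 ft.py
```

```text
13.9167 [503.93  30.93  25.28] F [-2.4  0.7  3.4] M [0.16 0.47 0.02] tau [ -0.2 -34.7  23.   -0.7  -0.   -0. ] 0.022220206972909964
14.1667 [504.06  30.92  25.12] F [-5.   0.4  8. ] M [0.24 1.44 0.02] tau [ -0.5 -33.4  24.1  -2.2  -0.1  -0. ] 0.022948800664877762
14.4167 [504.21  30.9   24.92] F [-12.6   0.7  16.3] M [0.47 3.11 0.11] tau [ -1.  -30.7  26.1  -5.1  -0.2  -0. ] 0.022948320618807534
14.6667 [510.15  29.91  26.76] F [ 0.4 -1.1 -3.5] M [0.   0.05 0.02] tau [  0.1 -38.2  24.2   0.1   0.1  -0. ] 0.02294210117438958
```

Not a stop: it was friction jamming from down-pressure, and lifting slightly freed it. I'll lower the 1 mm back and check the ring.

```bash
python3 -m creep '[14,0,0,0.6,0,14,0,0,1.2,0,14,0,0,1.2,0]'>/dev/null; python3 ft.py; python3 chk.py
```

```text
14.9167 [509.89  30.01  25.57] F [ 0.1  0.1 -2.2] M [-0.06  0.09  0.02] tau [ -0.  -38.3  24.6  -0.1   0.1  -0. ] 0.02277832369025169
ring [407.5 256.5] [ 386  237   44   40 1152] [577.33236814  18.38997874  34.6       ] tip at (578.1,20.2) -> err [-0.76763186 -1.81002126]
proj tip [414.50914727 260.05206609]
top 16 [580.9526331   21.34542723  34.6       ]
side 43 [579.09091159  17.93762927  34.6       ]
```

```bash
python3 -m creep '[14,1,0.3,0,0,14,1.9,0.6,0,0,14,1.9,0.6,0,0,14,1.9,0.6,0.5,0,14,1.9,0.6,0.5,0]'>/dev/null; python3 ft.py; python3 chk.py; python3 - <<'E'
from h import *
w=grab("wrist");u,v=proj(w,[.5781,.0202,.0422]).astype(int);p=w["pixels"].astype(int)
print(u,v);a=p[v-14:v+10,u-10:u+22]
print("sat");print((a.max(2)-a.min(2)))
E
```

```text
15.4833 [510.84  31.92  25.56] F [ 0.2 -0.3 -2. ] M [-0.02  0.15  0.04] tau [  0.  -38.3  24.6  -0.1   0.1  -0. ] 0.023194070454835056
ring [408.  256.5] [ 386  237   45   40 1143] [578.5476285   20.26308988  34.6       ] tip at (578.1,20.2) -> err [0.4476285  0.06308988]
proj tip [412.62565057 263.67504567]
top 10 [582.0994489   26.54743518  34.6       ]
side 44 [580.09113671  19.64120625  34.6       ]
412 263
sat
[[ 62  62  61  63  62  63  80  96  91  91  91  90  90  90  92  92  90  90
   92 102  97 196 215 217 105  97  95  88   7   4   5   8]
 [ 62  64  62  61  60  67  85  94  95  92  90  91  90  92  90  91  93  92
   93  96  73 131 208 217 145 103  99  96  14   7   5   5]
 [ 62  59  60  60  61  67  88  94  94  90  95  92  94  89  90  92  91  90
   90  95 102  81 186 218 221  96 100  84  12   6   5   6]
 [ 60  64  62  62  60  66  87  93  92  91  92  88  95  92  92  91  93  91
   90  95  97  58 156 207 222  80 102  78  29   5   5   7]
 [ 61  63  59  64  62  63  83  98  91  91  90  92  91  90  93  91  91  89
   93  91  98  58 137 198 226 132  90  67  31   5   7   6]
 [ 61  63  63  5
[... 1811 characters left out ...]
9  10   7  11  12  12   8   9   9]
 [100 103 100 103  80  62  61  61  63  65  63  66  75  67  57  69  30  33
   19  10   8  12  17  12  13  11  10  11  12  10  11  10]
 [103 105 102  86  64  60  64  62  61  68  69  75  50  88 156 200 206 212
   95  40  34  12  13  16  13  13  15  14  13  10  15  11]
 [104 100  83  66  70  68  72  74  76  76  45  94 129 174 209 214 195 146
   75  76  60  18  10  11  11  13  14  13  13   9  15  14]
 [110  80  60  53  50  51  64  79  95 131 172 194 211 226 186 136  93  77
   72  62  18   5   5   7  12  10  11  14  10  12  14  15]
 [204 195 197 191 171 184 187 199 191 199 223 219 184 157 103  74  74  57
   35  16   6   6   7   6   6   6   7  12  11  12  13  13]]
```

```bash
python3 -m creep '[14,0,-0.4,0.5,0,14,0,-0.4,0.5,0,14,0,-0.4,0.5,0]'>/dev/null; python3 ft.py; python3 -m creep '[30,0,0,0,0,45,0,0,0,0,45,0,0,0,0,45,0,0,0,0,45,0,0,0,0,45,0,0,0,0]'>/dev/null;python3 ft.py; python3 chk.py
```

```text
15.9333 [510.84  31.88  25.39] F [ 0.1 -0.3 -0.9] M [0.01 0.12 0.02] tau [  0.1 -37.3  23.7  -0.1   0.1  -0. ] 0.022926094876841913
16.4333 [510.58  31.96  25.19] F [0.2 0.9 0.4] M [-0.   -0.03 -0.01] tau [ -0.  -36.7  23.4  -0.    0.1   0. ] 0.04500646350720266
ring [407.  254.5] [ 386  235   43   40 1112] [577.64884232  21.73156708  34.6       ] tip at (578.1,20.2) -> err [-0.45115768  1.53156708]
proj tip [413.42483256 264.02183134]
top 8 [583.58431009  24.58203707  34.6       ]
side 47 [578.62564896  22.36653839  34.6       ]
```

```bash
python3 -m creep '[14,0,0,0,0,14,0,0,0,0,14,0,0,0,0,14,0,0,0,0,14,0,0,0,0,14,0,0,0,0]' 20 >/dev/null; python3 ft.py; python3 chk.py|head -1; python3 -m creep '[14,-0.8,0.3,0,0,14,-1.6,0.3,0,0,14,-1.6,0.3,0,0,14,-1.6,0.3,0,0]'>/dev/null; python3 ft.py; python3 chk.py|head -1;  python3 -m creep '[30,0,0,0,0,45,0,0,0,0,45,0,0,0,0,45,0,0,0,0,45,0,0,0,0]'>/dev/null;python3 ft.py; python3 chk.py
```

```text
17.0833 [510.89  31.92  25.32] F [ 0.2 -0.1  1.1] M [-0.02 -0.17 -0.03] tau [  0.1 -35.9  22.4   0.3   0.1  -0. ] 0.0230148921540696
ring [405. 254.] [ 384  235   43   39 1139] [576.97753296  22.02084532  34.6       ] tip at (578.1,20.2) -> err [-1.12246704  1.82084532]
17.5667 [510.76  31.19  25.32] F [0.5 4.  3.5] M [ 0.92 -0.08  0.1 ] tau [ -2.5 -34.7  21.9   0.   -1.2   0.1] 0.022911149333038658
ring [405.5 254. ] [ 384  235   44   39 1139] [577.10778422  21.31529372  34.6       ] tip at (578.1,20.2) -> err [-0.99221578  1.11529372]
18.1333 [510.08  29.89  24.68] F [-0.2  0.8  0.9] M [-0.06  0.03 -0.03] tau [ -0.  -36.7  23.3   0.    0.1   0. ] 0.04494383427820537
ring [406.5 253. ] [ 385  234   44   39 1142] [576.70716096  20.84164988  34.6       ] tip at (578.1,20.2) -> err [-1.39283904  0.64164988]
proj tip [414.81095868 260.70417425]
top 10 [582.86817301  24.71777198  34.6       ]
side 45 [577.50563172  21.70306341  34.6       ]
```

```bash
python3 -m creep '[45,0,1,-0.6,0,45,0,1.8,-0.6,0,14,0,1.8,-0.6,0,14,0,1.8,-0.6,0,14,0,1.8,-0.6,0,14,0,1.8,-0.6,0,14,0,1.8,-0.6,0,14,0,1.8,-0.6,0]' 20 >/dev/null; python3 ft.py; python3 chk.py|head -1; python3 -m creep '[14,-0.5,0,0,0,14,-1,0,0,0,30,-1,0,0,0,45,-1,0,0,0,45,-1,0,0,0,45,-1,0,0,0,45,-1,0,0,0]'>/dev/null;python3 ft.py; python3 chk.py
```

```text
18.95 [511.97  30.16  25.78] F [-2.5  0.3  4.9] M [ 0.03  0.6  -0.05] tau [ -0.2 -35.   23.5  -1.    0.    0. ] 0.023317212977160842
ring [404.5 253. ] [ 383  234   44   39 1104] [577.94790138  20.67778392  34.6       ] tip at (578.1,20.2) -> err [-0.15209862  0.47778392]
19.6833 [512.36  28.99  25.51] F [-0.8  0.  -0.1] M [-0.03  0.03  0.05] tau [  0.  -36.9  23.4  -0.    0.1   0. ] 0.04519480501766314
ring [404.5 251.5] [ 383  232   44   40 1106] [578.27133983  20.47947826  34.6       ] tip at (578.1,20.2) -> err [0.17133983 0.27947826]
proj tip [409.57128118 258.83211428]
top 1 [585.21905564  25.2209863   34.6       ]
side 43 [578.90620362  21.65656165  34.6       ]
```

Ring within 0.4 mm of the tip and released. Now up and over to the magnifier.

```bash
python3 -m creep '[45,0,0,-10,0,45,0,0,-25,0,45,0,0,-60,0,45,0,0,-100,0,60,0,0,-110,0,60,0,0,-110,0,60,0,0,-110,0]'>/dev/null; python3 ft.py; python3 chk.py|head -1; python3 d.py 458 -320 135 -16.6
```

```text
20.4167 [512.86  26.05 136.89] F [-0.1 -0.7 -1.1] M [-0.01  0.02  0.07] tau [ -0.  -35.8  28.8  -0.1   0.1  -0. ] 0.060248382815735295
ring [542.  391.5] [525 366  35  52 761] [ 760.9825835  -225.87448871   34.6       ] tip at (578.1,20.2) -> err [ 182.8825835  -246.07448871]
t 20.5667 tcp [510.4  26.3 134. ] yaw 82.49 F [-0.8  0.2  0.3] w 0.06026072426087217 go [-350.    -6.7  -10.3] twist 99.1
```

```bash
python3 -m creep '[60,-30,-3,0,7,60,-60,-6,0,14,60,-90,-8,0,21,60,-120,-10,0,28,60,-150,-11,0,35,60,-185,-12,0,42,60,-220,-13,0,49,60,-250,-13,0,56]'>/dev/null; python3 d.py 458 -320 135 -16.6
```

```text
t 21.2333 tcp [ 464.5 -221.1  127. ] yaw 26.1 F [-0.   0.8 -0.5] w 0.059905207027902474 go [-49.3  85.7 -10.8] twist 42.7
```

```bash
python3 -m creep '[60,-12,20,-3,7,60,-24,40,-6,14,60,-36,60,-9,21,60,-49,86,-10,28,60,-49,86,-10,35,60,-49,86,-10,42.7,60,-49,86,-10,42.7,60,-49,86,-10,42.7]'>/dev/null;python3 -m creep '[60,0,0,0,0,60,0,0,0,0]'>/dev/null; python3 d.py 458 -320 135 -16.6
cat > lp.py <<'E'
from h import *
w=grab("wrist");s=telemetry.read_state();p=np.array(s["tcp_pos"])
g=w["pixels"].min(2); H,W=g.shape
# dark blobs away from gripper: project bench grid region round the loupe
m=(w["pixels"].max(2)<70).astype(np.uint8)
n,l,st,c=cv2.connectedComponentsWithStats(m)
for i in range(1,n):
    if st[i,4]>150: print(i,st[i],c[i].round(1),(onz(w,c[i],.011)*1e3).round(1))
np.save("lp.npy",l); np.save("lpix.npy",w["pixels"])
E
python3 lp.py
```

```text
t 22.0667 tcp [ 460.6 -318.3  135.7] yaw -16.07 F [-0.3  0.3 -0.3] w 0.0598026693505607 go [-2.   2.4  0.6] twist 0.5
1 [ 240   23   91  232 6682] [284.  124.6] [ 505.1 -336.4   11. ]
2 [   0   85   52  230 3149] [ 20.7 198.4] [507.8 -82.3  11. ]
5 [    0   259   560   161 40240] [274.9 366.5] [ 256.9 -257.2   11. ]
```

```bash
cat > lp2.py <<'E'
from h import *
import sys
w=grab("wrist"); gu=proj(w,[.544,-.346,.012]) if len(sys.argv)<3 else None
m=(w["pixels"].max(2)<70).astype(np.uint8)
n,l,st,c=cv2.connectedComponentsWithStats(m)
i=max((k for k in range(1,n) if st[k,1]+st[k,3]<400 and 100<c[k][0]<450),key=lambda k:st[k,4]); x,y,ww,hh,a=st[i]; print(st[i])
M=(l==i).astype(np.uint8)
cs,hi=cv2.findContours(M,cv2.RETR_CCOMP,cv2.CHAIN_APPROX_NONE)
holes=[cs[k] for k in range(len(cs)) if hi[0][k][3]>=0]; h=max(holes,key=cv2.contourArea)
e=cv2.fitEllipse(h); print("hole",np.round(e[0],1),e[1],"lens@.011",(onz(w,e[0],.011)*1e3).round(1))
L=onz(w,e[0],.011)[:2]
mid=[];wd=[];rows=[]
for v in range(int(e[0][1]+e[1][1]*.9),y+hh-2):
    q=np.where(M[v,x:x+ww])[0]
    if len(q)<5: continue
    a,b=onz(w,(x+q[0]-.5,v),.022)*1e3,onz(w,(x+q[-1]+.5,v),.022)*1e3
    mid.append((a+b)[:2]/2);wd.append(np.linalg.norm(a-b));rows.append(v)
mid=np.array(mid);wd=np.array(wd)
print("rows",rows[::10],"widths",wd[::10].round(1))
ok=abs(wd-np.median(wd[-40:]))<1.2; q=mid[ok]
vx,vy,x0,y0=cv2.fitLine(q.astype(np.float32),cv2.DIST_HUBER,0,.01,.01).ravel(); 
if vx<0: vx,vy=-vx,-vy
print("handle yaw",np.degrees(np.arctan2(vy,vx)),"lens off line",(vx*(L[1]*1e3-y0)-vy*(L[0]*1e3-x0)),"yaw via lens",np.degrees(np.arctan2(*(L*1e3-q.mean(0))[::-1])))
d=L*1e3-q.mean(0);d/=np.linalg.norm(d);print("grip",L*1e3-90*d)
E
python3 lp2.py
```

```text
[ 240   23   91  233 6672]
hole [284.7  71.5] (61.86164855957031, 65.50881958007812) lens@.011 [ 545.5 -348.3   11. ]
rows [130, 140, 150, 160, 170, 180, 190, 200, 210, 220, 230, 240, 250] widths [16.2 21.2 23.9 24.1 23.5 23.8 24.  23.4 23.6 23.9 23.2 23.5 22.8]
handle yaw -16.755392 lens off line -0.03473250201580669 yaw via lens -16.76544499006128
grip [ 459.28736316 -322.37354343]
```

```bash
python3 d.py 459.3 -322.4 50 -16.8; python3 -m creep '[45,-1,2,40,0.7,45,0,4,82,0.7,45,0,4,84,0.7,45,0,4,84,0.7,45,0,4,84,0.7,45,0,4,84,0.7]'>/dev/null; python3 d.py 459.3 -322.4 6 -16.8; python3 lp2.py
```

```text
t 22.1667 tcp [ 460.9 -318.5  136.1] yaw -16.11 F [ 0.3 -0.3 -0.5] w 0.05967382956460919 go [ 0.1  6.4 85.9] twist 0.7
t 22.6667 tcp [ 461.7 -322.    54.7] yaw -16.88 F [-0.2 -0.1  0.9] w 0.045097670284259955 go [-2.1  2.3 48.7] twist -0.1
[  216     5   124   309 12404]
hole [277.   72.4] (85.25354766845703, 90.23951721191406) lens@.011 [ 545.8 -348.4   11. ]
rows [153, 163, 173, 183, 193, 203, 213, 223, 233, 243, 253, 263, 273, 283, 293, 303] widths [15.3 20.2 23.4 23.7 23.3 23.5 23.1 23.4 23.6 23.2 23.5 23.8 23.4 23.6
 23.2 23.5]
handle yaw -16.936935 lens off line 0.4088399044392048 yaw via lens -16.707981371178217
grip [ 459.55475958 -322.54670455]
```

```bash
python3 -m creep '[42,-2,2.3,20,0,42,-2,2.4,40,0,42,-2,2.4,48,0,42,-2,2.4,48,0,42,-2,2.4,48,0]'>/dev/null; python3 ft.py;python3 -m creep '[42,0,0,3,0,42,0,0,6,0,42,0,0,6,0]'>/dev/null; python3 ft.py; python3 d.py 459.5 -322.5 -6 -16.8
```

```text
23.1333 [ 457.99 -321.4     5.08] F [ 0.7  0.6 -0.3] M [-0.06  0.03  0.  ] tau [ -0.  -41.4  22.5   0.1   0.1  -0. ] 0.04226481498481731
23.3833 [ 457.87 -321.13   -1.45] F [ 0.4 -0.4  0.8] M [-0.    0.03  0.02] tau [ -0.  -42.7  23.3  -0.    0.1   0. ] 0.0422660443813929
t 23.3833 tcp [ 457.9 -321.1   -1.5] yaw -16.9 F [ 0.4 -0.4  0.8] w 0.0422660443813929 go [2.  1.  4.5] twist -0.1
```

```bash
python3 -m creep '[42,2,1,2,0,42,2,1,5.5,0,42,2,1,5.5,0,42,2,1,5.5,0]'>/dev/null; python3 ft.py;python3 -m creep '[14,0,0,0,0,14,0,0,0,0,14,0,0,0,0,14,0,0,0,0,14,0,0,0,0,14,0,0,0,0]' 60 >/dev/null; python3 ft.py
```

```text
23.7167 [ 458.92 -322.01   -7.69] F [-0.6  0.1  0.7] M [-0.04 -0.03 -0.02] tau [ -0.  -42.6  22.7   0.1   0.1   0. ] 0.04148793719081431
24.2167 [ 459.21 -322.29   -7.05] F [-1.2  0.4  4.3] M [0.2  0.21 0.01] tau [ -0.1 -40.7  22.1  -0.4  -0.    0. ] 0.021302182305983595
```

```bash
python3 -m creep '[42,0,0,0,0,42,0,0,0,0,42,0,0,0,0,42,0,0,1.5,0,42,0,0,3,0,42,0,0,3,0,42,0,0,3,0]'>/dev/null; python3 ft.py;python3 -m creep '[14,0,0,0,0,14,0,0,0,0,14,0,0,0,0,14,0,0,0,0,14,0,0,0,0,14,0,0,0,0]' 60 >/dev/null; python3 ft.py; python3 lp2.py | head -2
```

```text
24.8 [ 458.93 -321.99  -10.66] F [-0.2  1.   0.1] M [-0.04 -0.07  0.01] tau [ -0.  -42.7  22.5   0.1   0.1   0. ] 0.04247195580478975
25.3 [ 459.31 -322.38  -10.09] F [-0.   1.   2.6] M [-0.01  0.11 -0.01] tau [  0.1 -41.3  21.8  -0.1   0.1  -0. ] 0.021752387456565873Traceback (most recent call last):
  File "lp2.py", line 6, in <module>
    i=max((k for k in range(1,n) if st[k,1]+st[k,3]<400 and 100<c[k][0]<450),key=lambda k:st[k,4]); x,y,ww,hh,a=st[i]; print(st[i])
ValueError: max() iterable argument is empty
```

```bash
python3 -m creep '[14,0,0,-5,0,14,0,0,-15,0,14,0,0,-30,0,14,0,0,-50,0,14,0,0,-50,0,14,0,0,-50,0]' 70 >/dev/null; python3 ft.py
python3 - <<'E'
from h import *
w=grab("wrist");np.save("lw.npy",w["pixels"])
p=np.array([.6739,-.0084]);
for n in("side","top"):
    f=grab(n);P=f["pixels"].astype(int)
    u,v=proj(f,[*p,.14]).astype(int);c=P[v-15:v+15,u-15:u+15];m=(c[:,:,0]>c[:,:,1]*1.5)&(c[:,:,1]>c[:,:,2]*1.15)&(c[:,:,0]>60);q=np.argwhere(m)
    print(n,len(q),q.min(0)+[v-15,0],q.max(0)+[v-15,0],"center px",q.mean(0)[::-1]+[u-15,v-15],"proj",[proj(f,[*p,z]).round(1).tolist() for z in(.12,.13,.14,.15)])
    if n=="side": print(P[v-12:v+12,u-8:u+9,0]);print(P[v-12:v+12,u-8:u+9,2])
E
```

```text
25.85 [ 460.14 -324.5    41.03] F [-1.3 -0.2 -1.6] M [-0.02  0.04 -0.02] tau [  0.  -43.2  25.6   0.1   0.1  -0. ] 0.02132788203519246
side 115 [158   8] [179  29] center px [272.36521739 172.16521739] proj [[271.1, 180.1], [271.2, 176.7], [271.2, 173.2], [271.3, 169.7]]
[[161 161 161 161 128  70  47  50  51  49  44 125 147  96  55  57  59]
 [162 161 161 161 128  70  47  50  51  49  46 126 162 120  65  58  60]
 [161 161 161 161 127  70  47  50  50  49  47 126 156 114  64  57  61]
 [162 162 161 161 127  70  47  50  51  49  46 126 129  77  57  58  61]
 [150 157 161 161 128  70  47  50  51  49  45 123 123  79  66  62  62]
 [ 68 120 152 158 126  67  47  50  52  49  44 105 108  90  80  70  70]
 [  7  24  81 133 108  54  47  51  51  50  44  98 102  89  84  76  76]
 [  8  20  17  59  72  53  47  50  51  49  47  81  84  80  79  76  80]
 [ 13  61  72 103  93  52  47  51  51  48  58  95  91  75  74  74  78]
 [ 24  84 140 158 113  54  47  50  51  48  58 128 146 110  78  72  74]
 [ 17  95 146 158 116  57  48  51  51  48  62 129 158 135  87  62  68]
 [ 76 106 147 158 125  72  53  54  54  53  80 1
[... 2016 characters left out ...]
43 113  55  32  51  51  38  33  34  31  38  34  26  25  45  58  59]
 [143 143 105  52  26  14  18  25  29  23  17  17  21  42  55  58  60]
 [143 142 141 124  72  23  22  22  20  20  35  48  51  53  56  57  59]
 [141 141 140 139  99  52  48  50  50  47  54  82  74  55  56  57  59]
 [142 141 141 140 101  52  47  50  49  46  54 114 106  65  59  59  61]
 [142 140 140 141 103  53  47  50  49  46  54 113 115  81  68  63  61]
 [141 141 141 141 103  53  47  50  49  46  58 116 142 116  87  71  61]
 [136 128 129 132  96  51  48  50  48  46  68 118 135 130 101  57  42]]
top 65 [166   8] [175  20] center px [296.95384615 171.63076923] proj [[298.5, 170.4], [298.6, 169.9], [298.8, 169.5], [298.9, 169.0]]
```

```bash
python3 - <<'E'
from h import *
f=grab("side");P=f["pixels"].astype(int)
F=np.array([.6652,.005])
for z in(.12,.125,.13,.135,.14,.145): print(z,proj(f,[*F,z]).round(2), "bottom/top",proj(f,[*F,z-.007])[1].round(2),proj(f,[*F,z+.007])[1].round(2))
u,v=proj(f,[.6739,-.0084,.232]);print("poletop proj",u,v);u=int(round(u));v=int(v)
print(P[v-8:v+8,u-6:u+7].sum(2)//3)
# collar lower edge, upper edge by columns: blue/red ratio
print((P[170:183,266:278,2]/P[170:183,266:278,0]).round(2))
E
```

```text
0.12 [271.09 183.71] bottom/top 186.11 181.29
0.125 [271.11 181.98] bottom/top 184.39 179.56
0.13 [271.14 180.25] bottom/top 182.67 177.81
0.135 [271.16 178.51] bottom/top 180.95 176.06
0.14 [271.19 176.76] bottom/top 179.21 174.3
0.145 [271.21 175.01] bottom/top 177.46 172.53
poletop proj 271.6943528813197 139.70391844792417
[[113 111 123 145 154 154 152 152 152 153 154 154 154]
 [114 140 155 154 154 154 154 154 154 154 154 154 154]
 [138 154 154 154 154 154 154 154 155 154 155 155 154]
 [155 155 154 154 154 154 154 155 154 155 154 154 154]
 [154 154 154 154 153 153 154 155 155 154 154 153 153]
 [154 154 155 155 155 155 155 155 154 154 154 154 154]
 [155 154 154 152 152 151 151 153 154 154 153 154 154]
 [155 151 147 125 107 108 107 131 150 154 154 155 155]
 [153 112  43   8   7   6   7  25  83 133 152 154 154]
 [131  68   6   7   7   7   7   7   6  51 127 155 154]
 [115  42   8   7   7   7   7   6   6  53 127 154 154]
 [115  41   4   6   6   6   8   7   4  81 138 155 154]
 [121  55  11   3   2   4   4   2  14  88 141 156 155]
 [156 116  46   9   8   6   6  10  57 128 155 155 155]
 [
[... 228 characters left out ...]
 0.52]
 [0.13 0.17 0.47 0.81 0.87 0.87 0.83 0.41 0.16 0.13 0.13 0.32]
 [0.13 0.12 0.15 0.26 0.42 0.4  0.32 0.17 0.12 0.13 0.13 0.44]
 [0.12 0.12 0.12 0.12 0.1  0.11 0.12 0.12 0.12 0.11 0.16 0.71]
 [0.18 0.12 0.11 0.12 0.11 0.11 0.12 0.1  0.12 0.15 0.35 0.69]
 [0.45 0.36 0.29 0.23 0.2  0.2  0.21 0.23 0.22 0.32 0.42 0.7 ]
 [0.47 0.73 0.71 0.51 0.44 0.44 0.41 0.51 0.48 0.39 0.41 0.71]
 [0.53 0.32 0.2  0.23 0.32 0.38 0.29 0.23 0.24 0.32 0.67 0.83]
 [0.83 0.69 0.38 0.3  0.28 0.27 0.26 0.47 0.6  0.75 0.85 0.85]
 [0.89 0.89 0.95 0.96 0.98 0.98 0.98 0.93 0.88 0.89 0.92 0.89]
 [0.89 0.89 0.95 0.98 0.98 0.98 0.96 0.93 0.88 0.88 0.9  0.94]
 [0.88 0.9  0.96 0.98 0.98 0.98 0.98 0.95 0.89 0.88 0.88 0.89]]
```

```bash
cat > ln.py <<'E'
from h import *
w=grab("wrist");s=telemetry.read_state();R=np.array(s["ee_rot"]);p=np.array(s["tcp_pos"])
X=p+R@np.array([.090,0,-.0211]);e=proj(w,X)
m=(w["pixels"].max(2)<75).astype(np.uint8)
cs,hi=cv2.findContours(m,cv2.RETR_CCOMP,cv2.CHAIN_APPROX_NONE)
best=[c for k,c in enumerate(cs) if hi[0][k][3]>=0 and cv2.contourArea(c)>1000 and cv2.pointPolygonTest(c,tuple(map(float,e)),False)>0]
print("exp px",e.round(1),"exp lens",(X*1e3).round(1),"tcp",(p*1e3).round(1),"Rz",R[2].round(3),s["width"],s["grasp_force"],s["time_s"])
for c in best:
    E=cv2.fitEllipse(c); h=onz(w,E[0],X[2]); print("hole",np.round(E[0],1),np.round(E[1],1),"lens",(h*1e3).round(1),"tool",(R.T@(h-p)*1e3).round(1), "diam at z",[round(1e3*np.linalg.norm(onz(w,(E[0][0]-E[1][0]/2,E[0][1]),z)-onz(w,(E[0][0]+E[1][0]/2,E[0][1]),z)),1) for z in(X[2]-.005,X[2],X[2]+.005)])
f=grab("side"); uv=proj(f,X); print("side exp",uv.round(1)); x,y=uv.astype(int);
q=f["pixels"][y-16:y+16,x-24:x+24].max(2); mm=(q<70).astype(np.uint8); n,l,st,c=cv2.connectedComponentsWithStats(mm); i=1+np.argmax(st[1:,4]); print(st[i]+[x-24,y-16,0,0,0])
E
python3 ln.py; python3 d.py 489.6 4.8 118 10
```

```text
exp px [273.2  64. ] exp lens [ 544.2 -349.4   58.8] tcp [ 458.1 -322.6   38.4] Rz [-0.008 -0.027 -1.   ] 0.021625151442690362 68.67060290649533 26.1
side exp [373.5 158.4]
[361 142  36  32 499]
t 26.15 tcp [ 458.2 -322.8   38.5] yaw -16.9 F [ 1.3 -0.3 -1. ] w 0.021613256786805653 go [ -65.8 -324.6  -70.2] twist -26.9
```

```bash
python3 -m creep '[14,0,0,-15,0,14,0,-5,-40,0,14,-3,-20,-65,-3,14,-8,-45,-78,-6,14,-15,-75,-78,-9,14,-22,-105,-78,-12,14,-28,-135,-77,-15,14,-34,-160,-76,-18]'>/dev/null; python3 d.py 489.6 4.8 118.6 10
```

```text
t 26.8167 tcp [ 472.4 -160.6  119.5] yaw 1.26 F [ 0.9  0.8 -1.2] w 0.02182467226864672 go [  20.8 -164.9    5.5] twist -8.7
```

```bash
python3 -m creep '[14,3,-25,1,-2,14,6,-50,2,-4,14,9,-75,3,-6,14,12,-100,4,-8,14,15,-125,4.5,-8.7,14,18,-145,5,-8.7,14,20,-158,5.3,-8.7,14,20.8,-165,5.5,-8.7]'>/dev/null; python3 -m creep '[14,0,0,0,0,14,0,0,0,0,14,0,0,0,0,14,0,0,0,0]'>/dev/null; python3 d.py 489.6 4.8 118.6 10
cat > fin.py <<'E'
from h import *
w=grab("wrist");s=telemetry.read_state();R=np.array(s["ee_rot"]);p=np.array(s["tcp_pos"])
X=p+R@np.array([.090,0,-.0211]);e=proj(w,X)
print("exp px",e.round(1),"exp lens",(X*1e3).round(1),"R",R.round(3).tolist())
g=w["pixels"].max(2); d=(g<60).astype(np.uint8)
# radial search for the rim's inner edge
ph=np.radians(np.arange(0,360,3));pts=[]
for a in ph:
    for r in np.arange(50,130,.5):
        u,v=e+r*np.array([np.cos(a),np.sin(a)]);u,v=int(round(u)),int(round(v))
        if not(1<=u<559 and 1<=v<419): break
        if g[v,u]<45 and g[min(419,int(round(e[1]+(r+3)*np.sin(a)))),min(559,int(round(e[0]+(r+3)*np.cos(a))))]<45: pts.append((e[0]+r*np.cos(a),e[1]+r*np.sin(a)));break
pts=np.array(pts,np.float32); E=cv2.fitEllipseAMS(pts); print(len(pts),"ellipse",np.round(E[0],1),np.round(E[1],1)); rr=np.hypot(*(pts-np.array(E[0])).T); print(rr[::6].round(0))
h=onz(w,E[0],X[2]);print("lens seen",(h*1e3).round(1))
u,b=ring(w);print("ring px",u,b,(onz(w,u,.0346)*1e3).round(1)); np.save("fin.npy",w["pixels"])
E
python3 fin.py; python3 ft.py
```

```text
t 27.8167 tcp [490.4   2.  118.8] yaw 9.72 F [-0.3  0.4 -1.3] w 0.02144528408231385 go [-0.3 -2.9  0.3] twist -0.3
exp px [274.1  63.4] exp lens [579.1  16.7 140.6] R [[0.986, 0.169, 0.002], [0.169, -0.985, 0.026], [0.007, -0.026, -1.0]]
56 ellipse [269.7  87.1] [143.2 193. ]
[ 68. 103. 100.  73.  93.  78.  85.  90.  87.  81.]
lens seen [569.9  16.9 140.6]
ring px [271.5  72.5] [258  58  28  30 139] [577.7  21.2  34.6]
27.8667 [490.48   2.02 118.86] F [-0.7  0.2 -0.8] M [-0.06  0.05 -0.03] tau [  0.1 -33.1  27.3   0.    0.1  -0. ] 0.02128763640408834
```

```bash
python3 - <<'E'
from h import *
g=np.load("fin.npy").max(2)
for v in(40,63,90): print(v,"L",g[v,150:230:2].tolist()," R",g[v,320:400:2].tolist())
print("col 270 down",g[100:200:2,270].tolist())
f=grab("side");P=f["pixels"];u,v=proj(f,[.578,.017,.140]).astype(int);print(u,v);q=P[v-22:v+22,u-34:u+34].max(2);
for r in q[::2,::2]: print("".join("#" if x<25 else "+" if x<55 else "." for x in r))
cv2.imwrite("pics/sfin.png",P[:,:,::-1])
E
```

```text
40 L [229, 65, 57, 58, 62, 58, 61, 63, 60, 62, 59, 56, 62, 64, 62, 62, 57, 60, 31, 48, 50, 41, 50, 54, 60, 66, 75, 53, 54, 44, 54, 48, 47, 33, 170, 224, 218, 219, 220, 223]  R [226, 223, 225, 225, 225, 166, 181, 75, 41, 46, 42, 49, 49, 52, 57, 63, 74, 62, 55, 54, 49, 50, 48, 62, 69, 73, 64, 72, 73, 72, 73, 68, 70, 68, 63, 68, 63, 71, 71, 68]
63 L [62, 66, 61, 72, 58, 63, 64, 57, 61, 62, 63, 58, 62, 63, 56, 59, 63, 57, 44, 49, 52, 50, 57, 63, 67, 71, 60, 51, 57, 51, 54, 35, 135, 206, 202, 205, 204, 206, 204, 205]  R [204, 225, 221, 221, 221, 221, 223, 226, 162, 39, 50, 51, 48, 54, 53, 55, 73, 72, 65, 50, 50, 49, 53, 43, 70, 71, 65, 72, 67, 71, 74, 70, 67, 67, 68, 62, 70, 74, 68, 66]
90 L [59, 62, 62, 65, 64, 68, 61, 59, 60, 59, 59, 57, 57, 56, 64, 60, 53, 60, 57, 55, 47, 47, 45, 52, 56, 55, 64, 66, 68, 56, 57, 54, 50, 49, 42, 126, 185, 187, 190, 188]  R [222, 221, 221, 221, 227, 149, 43, 56, 49, 55, 58, 60, 65, 65, 74, 64, 57, 60, 54, 50, 47, 72, 69, 76, 71, 64, 63, 69, 69, 68, 72, 69, 72, 71, 72, 72, 73, 72, 55, 215]
col 270 down [206, 206, 205, 203, 202, 202, 200, 199, 201, 201, 203
[... 238 characters left out ...]

................................+#
...............................##+
...............................##+
...............................+##
..++...........................+##
..++........+########...........##
..++...+...###++..++###.........##
..+++.+++.+##........+##........##
........#.##..........+##.......##
+......+..##...........##.........
++........###..........####++.....
..+..+.....###+......+########++++
..+..#......#####################+
..++.##.......########.....######+
..++..##...................+#####+
.++++..#+.................+##.+###
#+++++###+..................#.....
#++++##+##..........+.............
##++###..##.......####............
#####+#+........+#######..........
```

```bash
cat > fin2.py <<'E'
from h import *
w=grab("wrist");s=telemetry.read_state();R=np.array(s["ee_rot"]);p=np.array(s["tcp_pos"])
X=p+R@np.array([.090,0,-.0211]);e=proj(w,X);g=w["pixels"].max(2).astype(np.float32)
pts=[]
for a in np.radians(np.arange(0,360,3)):
    for r in np.arange(50,90,.25):
        u,v=e+r*np.array([np.cos(a),np.sin(a)])
        if not(1<u<558 and 1<v<418): break
        if cv2.getRectSubPix(g,(1,1),(float(u),float(v)))[0,0]<100: pts.append((u,v));break
pts=np.array(pts,np.float32)
for _ in range(3):
    E=cv2.fitEllipseDirect(pts); rr=np.hypot(*(pts-np.array(E[0])).T); pts=pts[abs(rr-np.median(rr))<5]
print(len(pts),"ellipse",np.round(E[0],1),np.round(E[1],1)); print("exp",e.round(1),(X*1e3).round(1))
q=[(onz(w,u,X[2]+.003)[:2]*1e3) for u in pts]; (c,d),r=cv2.minEnclosingCircle(np.array(q,np.float32)); A=np.c_[2*np.array(q),np.ones(len(q))];b=(np.array(q)**2).sum(1);o=np.linalg.lstsq(A,b,rcond=None)[0]
print("circle fit centre",o[:2].round(1),"r",np.sqrt(o[2]+o[0]**2+o[1]**2).round(1))
side=grab("side");m=(side["pixels"].max(2)<30);u,v=proj(side,X);print("side exp",u,v)
E
python3 fin2.py
```

```text
106 ellipse [275.2  61.2] [123.7 131.6]
exp [273.8  63.5] [579.2  16.8 140.6]
circle fit centre [578.7  16.2] r 24.2
side exp 299.4762321501863 190.25030720311747
```

```bash
python3 -m creep '[14,0,-2,1,0,14,0,-3.9,2,0,14,0,-3.9,2,0,14,0,-3.9,2,0,14,0,-3.9,2,0,14,0,-3.9,2,0]'>/dev/null; python3 fin2.py; python3 ft.py; python3 - <<'E'
from h import *
w=grab("wrist");u,b=ring(w);print(u,onz(w,u,.0346)*1e3)
E
```

```text
105 ellipse [275.2  61.2] [123.7 131.7]
exp [274.3  63.4] [578.5  21.5 138.8]
circle fit centre [578.   21.1] r 24.2
side exp 298.63474775964636 191.92889851897039
28.6167 [489.89   6.74 117.04] F [-0.6  0.1 -1. ] M [-0.03 -0.01 -0.02] tau [  0.  -33.1  27.3   0.    0.1  -0. ] 0.021592906331326905
[278.5  72.5] [577.94308374  21.27950047  34.6       ]
```

```bash
python3 -m creep '[14,0,0,0,0,14,0,0,0,0,14,0,0,0,0]'>/dev/null; python3 ft.py; python3 -c "from bench import robot; print(robot.finish_job())"
```

```text
28.9167 [489.85   6.72 117.04] F [-0.6 -0.3 -1.6] M [-0.01 -0.01  0.  ] tau [  0.  -33.1  27.3   0.    0.1  -0. ] 0.021388854965668048
the job is handed in; nothing more can be done
None
```

The job is handed in: the ring sits about 1 mm or less from under the needle tip with the carrier released, and the magnifier is held within about 1° of level over it at about 139 mm, the focal height I measured. The carrier jammed once, and freeing it may have lifted it off the base by up to about 1 mm for a moment.

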